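# Hold a slide carrier flush on a tilted reader stage

## Task

Close up the slide reader by pushing its filter drawer fully home; then pick up the slide carrier by its upright finger grip, tilt it to match the sloping stage plate and set it flush and centred on the plate, its long side running up and down the slope. Press gently so that the sprung plate gives about 4 mm without bottoming, and finish while still holding the carrier there in the gripper; leave the other things on the counter alone.

Things in the scene. Friction and masses are not known exactly. Their poses are not given: they have to be found in the camera images.
- stage: The slide reader, fixed to the counter: grey base 150 (x) x 120 (y) x 54 mm high, with a drawer in its front (-x) face and a tilting plate between two low aluminium cheeks on top (cheeks at x = +-46 to +-54 mm, 40 mm long, tops 100 mm above the counter, black clamp discs outside them). Origin: centre of the underside of the base. z up, -x the front side.
- drawer (a joint): How far the filter drawer stands open, m: 0 shut, 0.06 fully out; starts partly open. It slides out along the reader's -x, stays where it is left, and takes 1 to 2 N to push. Its front panel is 108 mm wide, from 6.5 to 47.5 mm above the counter.
- drawer_lip (a point): Middle of the front edge of the pull lip on the drawer front, 40 mm above the counter; the lip is an aluminium bar 60 mm wide (reader y), 8 mm high, standing 12 mm out of the drawer's front panel. It moves with the drawer; x axis points the way the drawer shuts. With the drawer shut it lies 90.5 mm in front (-x) of the reader's origin.
- stage_tilt (a joint): Tilt of the stage plate, rad: 0 level; at larger values the reader's -y (right-hand) edge is higher, so the plate faces up and toward the reader's +y (left) side. Hinge along the reader's x, 80 mm above the counter over the reader's origin. It is clamped (differently each time, 0.25 to 0.55) and does not give under the hand.
- stage_plate (a joint): How far the sprung stage plate is pressed in, along its own normal, m: 0 free (it rests on its upper stop), 0.008 bottomed. The spring starts at 1.6 N and adds 0.8 N per mm.
- stage_face (a point): Centre of the upper face of the dark steel stage plate (84 mm along its own x, which points up the slope, to the reader's -y side, by 64 mm along its y, which is level and points to the reader's +x; a small glass window in the middle, flush). z is the face's outward normal. Lies 22 mm from the tilt hinge along the normal when free, and moves in with the plate. The plate stands 10 mm clear of the aluminium cradle under it.
- carrier: The slide carrier, loose, about 40 to 85 g: flat grey plastic frame 80 (x) x 44 (y) x 5 mm with a glass slide set in it, and an upright finger grip in the middle, 44 mm long (x), 12 mm thick (y), from the frame to 43 mm above the underside. Origin: centre of the underside; z up out of the frame. Starts flat on the counter. Its two ends are alike.
- carrier_grip (a point): Point inside the finger grip where it should be held, 26 mm above the carrier's underside, on its middle; fingers close along the carrier's y.
- note_pad: Bystander: pad of paper notes 50 x 50 x 13 mm on the counter. Origin: centre of underside.
- bottle_drop: Bystander: small white dropper bottle 28 mm across, 58 mm tall, standing. Origin: centre of underside.
- marker_black: Bystander: white marker pen with black cap, 138 mm long, lying. Origin: underside, middle.
Mind the look-alikes: they are no part of the job. What is shaped like the carrier but brown or green is not meant.

How it is judged (in metres and radians):
On the way, in this order (a step that is already met when the one before it is completed fails the run):
1. the drawer is pushed fully home (value of joint drawer below 0.004 m), for 0.2 s.
2. the carrier is lifted by its finger grip (contact force between the fingers and carrier above 1.5 N and distance between the grasp point and carrier_grip below 0.025 m and height (world z) of carrier above 0.04 m), for 0.2 s.
At the end, for the whole second after the job is handed in: Drawer within 4 mm of shut; carrier flush on the stage face (0.04 rad, 2 mm), within 10 mm of its middle each way and 0.12 rad of the slope line, pressing it in 1.5 to 7 mm with over 1.5 N, at rest, still held in the fingers by its grip (grasp point within 25 mm of the grip point) (value of joint drawer below 0.004 m and contact force between the fingers and carrier above 1.5 N and distance between the grasp point and carrier_grip below 0.025 m and x of carrier in the frame of stage_face between -0.01 and 0.01 m and y of carrier in the frame of stage_face between -0.01 and 0.01 m and z of carrier in the frame of stage_face between -0.002 and 0.002 m and angle between the z axis of carrier and the z axis of stage_face, either way round below 0.04 rad and angle between the x axis of carrier and the x axis of stage_face, either way round below 0.12 rad and value of joint stage_plate between 0.0015 and 0.007 m and contact force between carrier and stage above 1.5 N and linear speed of carrier below 0.01 m/s); the arm keeps its last pose, push and grip.
It fails at once if the carrier is pressed against the reader with more than 25 N (contact force between carrier and stage above 25 N).
It fails at once if the note pad is moved by more than 30 mm (distance of note_pad from where it was at the start of the episode above 0.03 m).
It fails at once if the dropper bottle is moved by more than 30 mm (distance of bottle_drop from where it was at the start of the episode above 0.03 m).
It fails at once if the marker pen is moved by more than 30 mm (distance of marker_black from where it was at the start of the episode above 0.03 m).
It also fails if it takes over 54 s, if anything falls off the work surface, if the arm or the gripper's body presses on something with over 40 N, if the wrist force passes 120 N, or if a joint passes its speed limit or range.

## Robot

A 6-joint arm with a two-finger parallel gripper is mounted at the origin on a cart in front of the work surface, level with it; the furniture and walls round the work are solid. World frame = base frame: x ahead of the robot, y to its left, z up, the work surface at z = 0. Lengths are in mm, angles in rad, forces in N, time in s.
With the tool pointing down it reaches from about 350 to 875 mm from the base axis. Payload 4.2 kg.
Tool frame: the origin (TCP) lies midway between the tips of the shut fingers; the grasp point (between the pads) lies 19 mm behind it (tcp_to_grasp is the distance from the TCP to the grasp point, in mm); z points along the fingers, y is the line along which they close (so a half turn about z gives the same grasp; the last joint's range is limited). The gripper opens to 85 mm and grips with 20 to 120 N. Pads are 22 mm wide; open, the fingers measure 114 mm over their backs; the gripper's body (76 mm by 85 mm) begins 54 mm behind the grasp point. The pads swing forward as they close: fully open they stand 13 mm farther back than shut.
Start: joints at [1.417, 0.385, 0.008, 0, -1.194, -0.259], TCP at [250.701, 572.493, 231.312] pointing down, gripper open.
Joint ranges: [-3.14, 3.14], [-1.21, 2.06], [-1.07, 1.41], [-3.16, 2.05], [-2.99, -0.16], [-3.1, 3.1]. Speed limits (rad/s): [2.79, 2.79, 3.14, 3.14, 3.14, 3.14].

## Interface

Orientations are given as a unit quaternion [x, y, z, w].
In Python, from bench import read_state, get_image, job_done, tcp_to_grasp gives the robot as it stands.
- The arm moves only by the tool jog_arm, never from a script. Its argument "plan" is a list of rows, each a list of 3 entries, a list of its own where there are three numbers: the finger opening in mm, from 0 to 85.4, then the shift along the tool's x, y, z as a fraction of full scale, then the turn, a rotation vector about the tool's x, y, z as a fraction of full scale. A call has 1 to 10 rows; each row is the pose to reach, as a shift and turn from the pose commanded when the call began, along the tool's axes at that moment; what a row does not reach only later rows make up. Full scale, the value 1, is 0.1 m for a shift and 60 degrees for a turn. A row lasts 1/8 s, in which the tool goes at most 62.5 mm and 10.7 degrees, less where a joint would pass 70% of its speed; a pose out of reach is approached as far as the arm can. A call with a number of a shift or a turn outside -1 to 1 is refused whole. A call with a gripper value outside its range is refused whole. The fingers move at their own pace and stop on an object; the grip force is fixed at half the most. Time passes only in rows, so rows that repeat a pose let the fingers close. It gives the time, the measured TCP pose, the force, the opening and the grip force at its end, in the units of the state.
- read_state(): the state, without advancing time (a new reading comes with each control period).
- get_image(name): name is "scene" or "top" or "wrist"; returns a dict with "img" (400x640x3 uint8, red, green, blue), "range_z" (400x640 float32, mm along the optical axis (not along the pixel's ray), 0 where there is no reading), "intrinsics" (3x3 intrinsics, pixels), "distortion" ([k1, k2, p1, p2, k3] as OpenCV has them; the pictures are not rectified), "extrinsics" (4x4, takes a point from camera to world coordinates); the wrist camera has in their place "tool_from_camera" (4x4, takes a point from camera to tool coordinates, whose origin is the TCP and whose axes are the flange's). Camera axes: x right, y down, z forward; pixel columns grow to the right and rows downward; lengths in mm; the calibration is good to about 2 mm. A picture is of the moment at which its call begins: read the wrist's pose just before it.
- job_done(): hands the job in; it is judged then, once.
The state is a dict: "clock": time; "joints": joint angles; "joint_vel": joint speeds; "joint_efforts": joint torques, N m; "position": TCP position; "ee_rot": TCP orientation; "contact_force": force on the tool from outside, world axes, zero at the start; "wrist_torque": the same for the moment, N m; "gripper_width": finger opening in mm; "grasp_force": force on a finger pad.
Only numpy, scipy, OpenCV 4.12 (cv2) and the standard library are available. Lean on these libraries where they do the work, as an engineer would, in place of code of your own. Each camera call takes 0.05 s, during which the arm holds its last target. There are 200 camera calls.

## Working session

There is one attempt and no reset: what is moved stays moved. The work goes in short steps, Python scripts to look and compute and a tool call to move; the robot and the scene stay as the last step left them, time stands still between calls to the robot, and variables do not carry over. Pictures are saved under pics/ and viewed, at most 10 in all, crops included, and the job is handed in when it is done.

Besides the shell and the picture viewer there is one more tool, called after "Request:" in YAML: its name, and indented under it one key for each argument. jog_arm: Moves the arm, as the interface text tells. Its arguments: {"type":"object","properties":{"plan":{"type":"array"}},"required":["plan"]}

```bash
mkdir -p pics; ls
cat > h.py <<'E'
import numpy as np, cv2, pickle
from bench import *
from scipy.spatial.transform import Rotation as R
def snap(n,f):
    s=read_state(); d=get_image(n); d=dict(d); d['state']=s
    if n=='wrist':
        T=np.eye(4);T[:3,:3]=R.from_quat(s['ee_rot']).as_matrix();T[:3,3]=s['position'];d['extrinsics']=T@np.array(d['tool_from_camera'])
    pickle.dump(d,open(f'pics/{f}.pkl','wb')); cv2.imwrite(f'pics/{f}.png',d['img'][:,:,::-1]); return d
def load(f): return pickle.load(open(f'pics/{f}.pkl','rb'))
def cloud(d):
    h,w=d['range_z'].shape; u,v=np.meshgrid(np.arange(w),np.arange(h))
    p=cv2.undistortPoints(np.stack([u,v],-1).reshape(-1,1,2).astype(np.float64),np.array(d['intrinsics']),np.array(d['distortion'])).reshape(h,w,2)
    z=d['range_z'][...,None]; c=np.concatenate([p*z,z],-1); E=np.array(d['extrinsics'])
    W=c@E[:3,:3].T+E[:3,3]; W[d['range_z']==0]=np.nan; return W
E
python3 - <<'E'
from h import *
print(read_state(), tcp_to_grasp)
for n in ('top','scene'):
    d=snap(n,n+'0'); W=cloud(d); print(n,np.array(d['extrinsics'])[:3,3],np.nanmin(W.reshape(-1,3),0),np.nanmax(W.reshape(-1,3),0))
a=cv2.imread('pics/top0.png');b=cv2.imread('pics/scene0.png')
E
```

```text
pics
{'clock': 0.0, 'joints': array([ 1.41660651e+00,  3.85541503e-01,  6.59695887e-03, -5.21022333e-04,
       -1.19401658e+00, -2.58607022e-01]), 'joint_vel': array([-3.18038054e-04,  1.71026962e-05, -8.52777566e-04, -4.63417939e-04,
        5.76073245e-04,  1.30672289e-04]), 'joint_efforts': array([ 3.81654627e-04, -3.92293596e+01,  1.88398898e+01,  4.18622106e+00,
       -4.59960167e-03, -1.60018068e-06]), 'position': array([250.46799427, 571.95599249, 230.21612274]), 'ee_rot': array([ 9.78755051e-01, -2.05030045e-01, -1.85318842e-04,  1.09355794e-03]), 'contact_force': array([0.01043892, 0.337055  , 0.82900269]), 'wrist_torque': array([-0.02628859,  0.02683117,  0.03072321]), 'grasp_force': 0.0, 'gripper_width': 85.04320690394408} 18.700000000000003
top [ 234.28037539  -40.20711155 1641.26867926] [ -451.66240498 -1943.36707457  -737.11488679] [1372.73836004 1673.74231097  738.00317259]
scene [-337.60728034 -720.13045042 1144.98807238] [ -597.25057576 -1098.04321534  -731.00584373] [1380.19895272 3845.04631441  738.83151443]
```

View pics/top0.png

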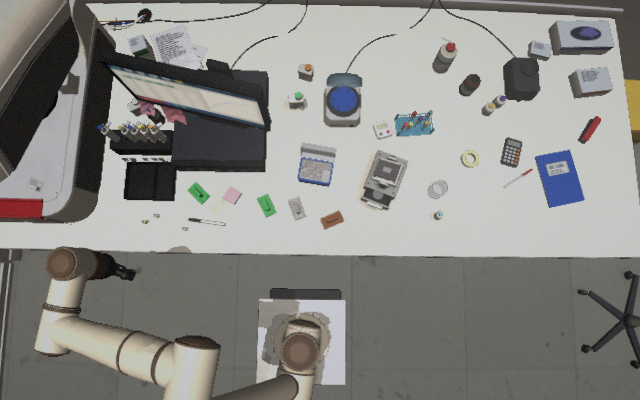

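View pics/scene0.png

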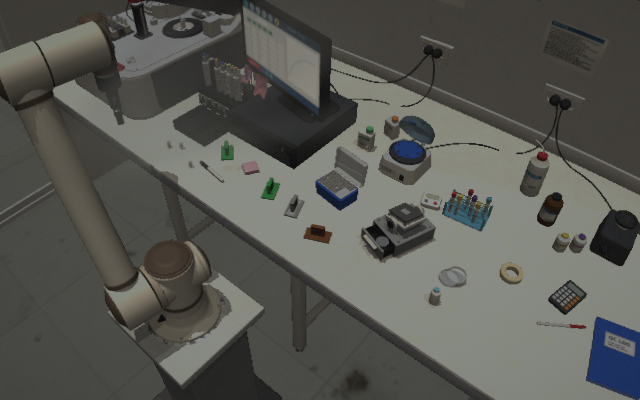

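The top picture has four carrier shapes: grey (297,208), brown (332,220), green (266,205) and green (198,193). I choose the grey one at (297,208). The reader is at (384,180), with its drawer toward the robot.

Run:
```python
from h import *
d=load('top0');W=cloud(d)
for n,(u,v) in dict(carrier=(297,208),brown=(332,220),green=(266,205),reader=(384,165),drawer=(372,205),bottle=(437,215),pad=(232,195),pen=(207,221),blue=(316,175),disc=(437,188)).items(): print(n,W[v,u].round())
a=d['img'][130:240,250:450,::-1]; cv2.imwrite('pics/topc.png',cv2.resize(a,None,fx=4,fy=4,interpolation=cv2.INTER_CUBIC))
# reader base top / carrier points
P=W[120:230,330:430].reshape(-1,3); 
for lo,hi in((50,58),(34,50),(85,97),(97,103),(103,125)):
    q=P[(P[:,2]>lo)&(P[:,2]<hi)]; print(lo,hi,len(q),q.mean(0).round(1),cv2.minAreaRect(q[:,:2].astype(np.float32)))
s=load('scene0');V=cloud(s)
q=V.reshape(-1,3);c=W[208,297]
q=q[(np.abs(q[:,0]-c[0])<60)&(np.abs(q[:,1]-c[1])<45)&(q[:,2]>3)]
print('scene carr',len(q),q.max(0),q.mean(0))
```

```text
carrier [478.  24.  46.]
brown [ 437. -105.   41.]
green [488. 139.  45.]
reader [ 633. -289.   99.]
drawer [ 494. -252.   46.]
bottle [ 461. -493.   46.]
pad [529. 272.  11.]
pen [429. 360.  13.]
blue [600. -43.  63.]
disc [ 568. -504.   18.]
50 58 545 [ 640.6 -288.8   54.2] ((638.7916259765625, -285.7005615234375), (368.22955322265625, 383.8439025878906), 1.4698752164840698)
34 50 382 [ 625.7 -224.7   44.4] ((633.0679931640625, -287.19232177734375), (386.7831115722656, 392.52728271484375), 1.814784288406372)
85 97 292 [ 641.4 -305.3   92. ] ((664.282958984375, -312.576171875), (202.60311889648438, 382.73590087890625), 23.274194717407227)
97 103 164 [ 625.  -306.3   99.8] ((661.4166870117188, -305.09588623046875), (196.19091796875, 378.2764587402344), 22.783395767211914)
103 125 206 [ 610.3 -314.7  108.7] ((649.3592529296875, -239.6557159423828), (236.65286254882812, 106.24764251708984), 61.26205062866211)
scene carr 366 [538.27884582  69.0869331   48.5466209 ] [474.97374541  23.24711027  12.82534238]
```

View pics/topc.png

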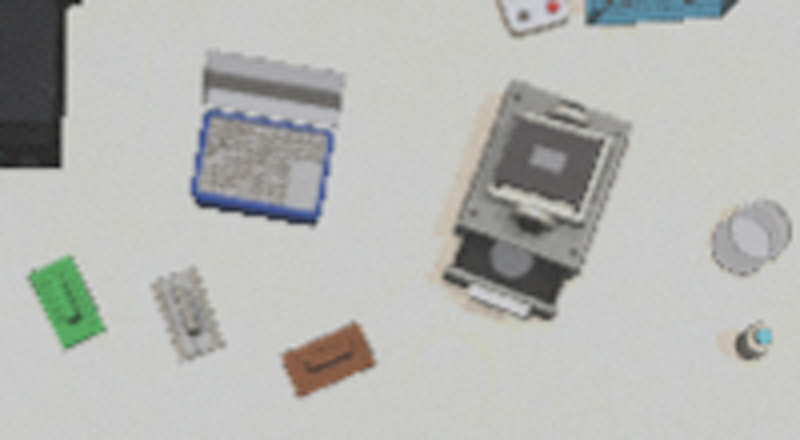

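The crop confirms the grey carrier at crop (188,313), next to the green one at (66,300) and the brown one at (328,358). The reader's drawer is open, with the lip at crop (498,300). I'm moving toward the carrier for a close look.

Request:
jog_arm:
  plan:
    - [85, [0.69, 0.82, -0.14], [0, 0, 0]]
    - [85, [0.69, 0.82, -0.14], [0, 0, 0]]

```text
clock: 0.35
position: [281.1, 467.8, 244.6]
ee_rot: [0.979, -0.205, -0.0, 0.001]
contact_force: [0.1, 0.0, 0.4]
gripper_width: 85.4
grasp_force: 0.0
```

Request:
jog_arm:
  plan:
    - [85, [0.69, 0.82, -0.14], [0, 0, 0]]
    - [85, [0.69, 0.82, -0.14], [0, 0, 0]]

```text
clock: 0.6
position: [311.4, 364.5, 259.3]
ee_rot: [0.979, -0.205, -0.0, 0.0]
contact_force: [0.9, 0.4, -0.5]
gripper_width: 84.9
grasp_force: 0.0
```

Request:
jog_arm:
  plan:
    - [85, [0.69, 0.82, -0.14], [0, 0, 0]]
    - [85, [0.69, 0.82, -0.14], [0, 0, 0]]

```text
clock: 0.85
position: [341.6, 261.8, 273.4]
ee_rot: [0.979, -0.205, -0.0, 0.0]
contact_force: [-0.2, -0.4, -1.0]
gripper_width: 85.0
grasp_force: 0.0
```

Request:
jog_arm:
  plan:
    - [85, [0.69, 0.82, -0.14], [0, 0, 0]]
    - [85, [0.69, 0.82, -0.14], [0, 0, 0]]

```text
clock: 1.1
position: [371.8, 159.2, 287.5]
ee_rot: [0.979, -0.205, -0.0, -0.0]
contact_force: [-0.7, 1.2, -1.2]
gripper_width: 85.0
grasp_force: 0.0
```

Request:
jog_arm:
  plan:
    - [85, [0.69, 0.82, -0.14], [0, 0, 0]]
    - [85, [0.69, 0.82, -0.14], [0, 0, 0]]
    - [85, [0.69, 0.82, -0.14], [0, 0, 0]]
    - [85, [0.69, 0.82, -0.14], [0, 0, 0]]

```text
clock: 1.6
position: [401.9, 58.5, 300.9]
ee_rot: [0.979, -0.205, -0.0, 0.0]
contact_force: [0.3, -0.2, -0.1]
gripper_width: 85.1
grasp_force: 0.0
```

Run:
```python
from h import *
d=snap('wrist','w1');s=d['state'];print(s['clock'],s['position'],s['ee_rot'],s['joints']);print(np.array(d['tool_from_camera']).round(3))
W=cloud(d);c=np.array([475,24])
m=(np.hypot(W[...,0]-c[0],W[...,1]-c[1])<60)&(W[...,2]>2)
for lo,hi in((3,9),(36,50)):
    mm=m&(W[...,2]>lo)&(W[...,2]<hi);q=W[mm]; v,u=np.nonzero(mm)
    print(lo,len(q),q.mean(0),cv2.minAreaRect(q[:,:2].astype(np.float32)),u.mean(),v.mean())
```

```text
1.6 [401.9460995   58.46341045 300.94653839] [ 9.78701051e-01 -2.05290319e-01 -3.66753933e-04  5.28963605e-05] [ 5.48453564e-01 -5.10924993e-02 -3.54563538e-01 -4.46050041e-04
 -1.26793192e+00  6.08955231e-01]
[[ 0.00000e+00 -9.62000e-01 -2.74000e-01  6.97280e+01]
 [ 1.00000e+00 -0.00000e+00  2.00000e-03 -4.69000e-01]
 [-2.00000e-03 -2.74000e-01  9.62000e-01 -1.42411e+02]
 [ 0.00000e+00  0.00000e+00  0.00000e+00  1.00000e+00]]
3 1318 [485.25495735  28.16101311   4.98859574] ((484.69207763671875, 28.111312866210938), (79.21605682373047, 43.7366828918457), 21.72750473022461) 313.7723823975721 102.61380880121396
36 315 [484.45201712  28.20602102  42.21501741] ((484.46575927734375, 28.206775665283203), (43.65098571777344, 12.497700691223145), 22.823007583618164) 313.7047619047619 102.11111111111111
```

View pics/w1.png

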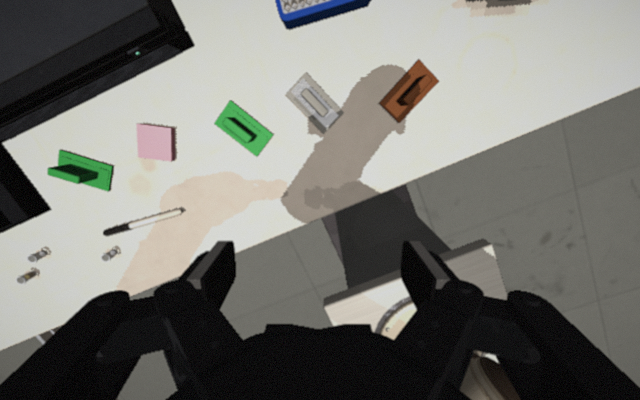

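The wrist picture shows the grey carrier at (314,102), at world (484.6, 28.2), with its long axis at yaw +22.3°. The measured size and height fit. Next is the drawer.

Request:
jog_arm:
  plan:
    - [20, [0.37, 0.85, 0.1], [0, 0, 0]]
    - [20, [0.37, 0.85, 0.1], [0, 0, 0]]

```text
clock: 1.9
position: [401.5, -34.2, 290.7]
ee_rot: [0.979, -0.204, -0.001, 0.0]
contact_force: [0.2, -0.5, 0.3]
gripper_width: 51.3
grasp_force: 0.0
```

Request:
jog_arm:
  plan:
    - [0, [0.37, 0.85, 0.1], [0, 0, 0]]
    - [0, [0.37, 0.85, 0.1], [0, 0, 0]]

```text
clock: 2.15
position: [401.6, -127.5, 280.7]
ee_rot: [0.979, -0.204, -0.001, 0.0]
contact_force: [-0.0, 0.7, 0.9]
gripper_width: 11.7
grasp_force: 0.0
```

Request:
jog_arm:
  plan:
    - [0, [0.37, 0.85, 0.1], [0, 0, 0]]
    - [0, [0.37, 0.85, 0.1], [0, 0, 0]]
    - [0, [0.37, 0.85, 0.1], [0, 0, 0]]
    - [0, [0.37, 0.85, 0.1], [0, 0, 0]]

```text
clock: 2.65
position: [401.9, -218.5, 271.1]
ee_rot: [0.979, -0.204, -0.0, -0.0]
contact_force: [-0.4, -0.1, -0.0]
gripper_width: 0.1
grasp_force: 0.0
```

Run:
```python
from h import *
d=snap('wrist','w2');s=d['state'];print(s['clock'],s['position'],s['ee_rot'])
W=cloud(d)
m=(W[...,0]>420)&(W[...,0]<760)&(W[...,1]<-180)&(W[...,1]>-420)
for lo,hi in((36,43),(43,46),(46,50),(52,56),(97,102)):
    mm=m&(W[...,2]>lo)&(W[...,2]<hi);q=W[mm]; v,u=np.nonzero(mm)
    print(lo,len(q),q.mean(0),cv2.minAreaRect(q[:,:2].astype(np.float32)),u.mean(),v.mean())
```

```text
2.65 [ 401.89407311 -218.53604196  271.0673334 ] [ 9.78943202e-01 -2.04132562e-01 -3.08899425e-04 -9.45605091e-05]
36 504 [ 513.79903063 -266.55305127   41.59851611] ((517.8450927734375, -269.1908874511719), (118.08374786376953, 59.4531364440918), 69.96393585205078) 317.2996031746032 71.40277777777777
43 516 [ 499.99354981 -260.33091491   44.22566436] ((517.4205322265625, -268.3022766113281), (115.67289733886719, 57.86261749267578), 69.75814819335938) 317.1453488372093 84.63565891472868
46 542 [ 506.20504366 -264.77059099   47.27199505] ((522.2246704101562, -269.6443786621094), (117.35432434082031, 47.171669006347656), 69.4508056640625) 318.4594095940959 77.74907749077491
52 3337 [ 560.26538724 -283.4390529    53.79729076] ((562.5609741210938, -285.0693054199219), (120.63525390625, 42.21057891845703), 68.29605102539062) 314.5409050044951 22.323943661971832
97 76 [ 565.48592564 -284.39408636   98.65085953] ((564.988037109375, -285.4492492675781), (21.458120346069336, 3.559689521789551), 65.93608093261719) 312.7763157894737 1.5394736842105263
```

View pics/w2.png

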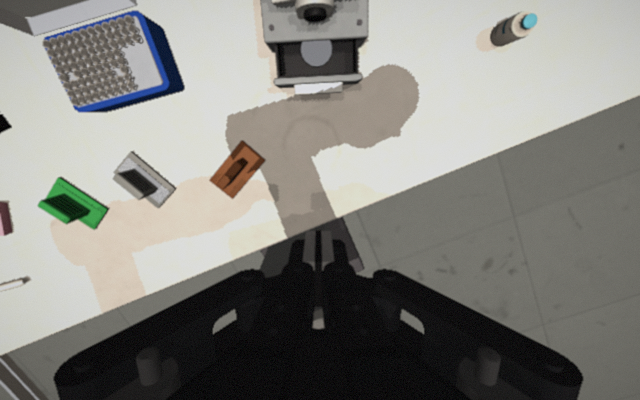

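The wrist picture shows the drawer lip at (318,88) and the reader base top around (314,22). Computed: reader yaw about −21.7°, origin about (612.7, −305), drawer open about 40 mm. I'm going down in front of the lip and will push.

Request:
jog_arm:
  plan:
    - [0, [0.58, 0, 0.8], [0, 0, -0.03]]
    - [0, [0.58, 0, 0.8], [0, 0, -0.03]]

```text
clock: 2.95
position: [455.6, -241.5, 190.0]
ee_rot: [0.982, -0.188, -0.0, -0.0]
contact_force: [-0.4, -0.3, -0.0]
gripper_width: 0.3
grasp_force: 0.0
```

Request:
jog_arm:
  plan:
    - [0, [0, 0, 0.8], [0, 0, 0]]
    - [0, [0, 0, 0.8], [0, 0, 0]]

```text
clock: 3.2
position: [452.8, -240.7, 107.7]
ee_rot: [0.982, -0.189, -0.004, -0.0]
contact_force: [-0.6, 0.6, 0.4]
gripper_width: 0.0
grasp_force: 0.0
```

Request:
jog_arm:
  plan:
    - [0, [0, 0, 0.78], [0, 0, 0]]
    - [0, [0, 0, 0.78], [0, 0, 0]]
    - [0, [0, 0, 0.78], [0, 0, 0]]

```text
clock: 3.58
position: [454.5, -241.5, 32.3]
ee_rot: [0.982, -0.188, -0.001, 0.0]
contact_force: [0.5, 0.4, 1.2]
gripper_width: -0.2
grasp_force: 0.0
```

Request:
jog_arm:
  plan:
    - [0, [0.1, 0, 0], [0, 0, 0]]
    - [0, [0.2, 0, 0], [0, 0, 0]]
    - [0, [0.3, 0, 0], [0, 0, 0]]
    - [0, [0.38, 0, 0], [0, 0, 0]]
    - [0, [0.45, 0, 0], [0, 0, 0]]
    - [0, [0.52, 0, 0], [0, 0, 0]]
    - [0, [0.57, 0, 0], [0, 0, 0]]
    - [0, [0.6, 0, 0], [0, 0, 0]]
    - [0, [0.6, 0, 0], [0, 0, 0]]

```text
clock: 4.7
position: [511.0, -265.4, 33.3]
ee_rot: [0.982, -0.189, 0.0, 0.0]
contact_force: [-0.3, 0.1, -0.3]
gripper_width: -0.2
grasp_force: 0.0
```

Request:
jog_arm:
  plan:
    - [0, [0.02, 0, 0], [0, 0, 0]]
    - [0, [0.04, 0, 0], [0, 0, 0]]
    - [0, [0.06, 0, 0], [0, 0, 0]]

```text
clock: 5.08
position: [516.0, -267.4, 33.3]
ee_rot: [0.982, -0.19, -0.0, -0.0]
contact_force: [-0.9, 1.8, 0.6]
gripper_width: -0.1
grasp_force: 0.7
```

Request:
jog_arm:
  plan:
    - [0, [0.02, 0, 0], [0, 0, 0]]
    - [0, [0.03, 0, 0], [0, 0, 0]]

```text
clock: 5.32
position: [519.0, -268.5, 33.3]
ee_rot: [0.982, -0.19, 0.0, -0.0]
contact_force: [-1.0, 1.6, 0.6]
gripper_width: 0.0
grasp_force: 0.6
```

Run:
```python
from h import *
d=snap('wrist','w3');s=d['state'];print(s['clock'],s['position'],s['contact_force'])
W=cloud(d)
m=(W[...,0]>420)&(W[...,0]<860)&(W[...,1]<-180)&(W[...,1]>-450)
for lo,hi in((36,46),(52,56),(98,102)):
    mm=m&(W[...,2]>lo)&(W[...,2]<hi);q=W[mm]; v,u=np.nonzero(mm)
    if len(q): print(lo,len(q),q.mean(0),cv2.minAreaRect(q[:,:2].astype(np.float32)),u.mean(),v.mean())
```

```text
5.325 [ 518.96056247 -268.54264543   33.28576949] [-0.97489666  1.60035212  0.64218918]
36 2567 [ 535.23687683 -273.97047792   43.73973975] ((533.0572509765625, -275.7677307128906), (98.54710388183594, 18.147146224975586), 69.0490493774414) 316.38449552006233 224.4865601869887
52 10982 [ 559.16342989 -279.39684153   53.78223631] ((551.6820068359375, -277.87554931640625), (123.35228729248047, 56.002288818359375), 60.85152053833008) 307.3060462575123 181.74230559096705
98 9977 [ 581.02184149 -287.4079053    99.88344485] ((559.9951171875, -285.080810546875), (96.31049346923828, 104.06780242919922), 68.09269714355469) 296.3975142828506 125.18532625037587
```

View pics/w3.png

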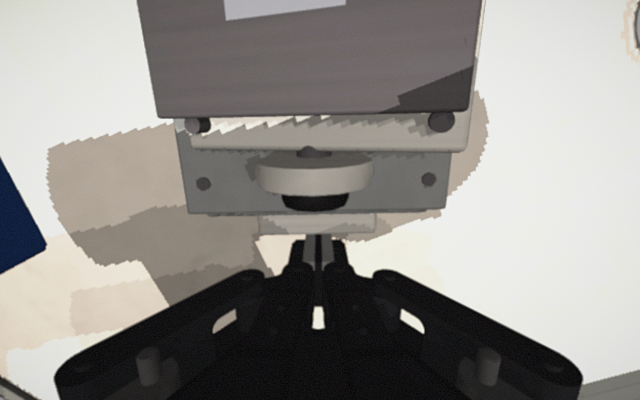

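The picture shows the lip at about (317,224), against the fingers and close to shut. I'm creeping on until the force rises.

Request:
jog_arm:
  plan:
    - [0, [0.01, 0, 0], [0, 0, 0]]
    - [0, [0.02, 0, 0], [0, 0, 0]]

```text
clock: 5.62
position: [519.1, -268.8, 33.2]
ee_rot: [0.982, -0.19, -0.002, -0.0]
contact_force: [-5.1, 3.6, 4.0]
gripper_width: 0.2
grasp_force: 3.0
```

Request:
jog_arm:
  plan:
    - [0, [0.01, 0, 0], [0, 0, 0]]
    - [0, [0.02, 0, 0], [0, 0, 0]]

```text
clock: 5.88
position: [519.1, -268.9, 33.0]
ee_rot: [0.982, -0.19, -0.004, -0.001]
contact_force: [-8.0, 6.0, 8.4]
gripper_width: -0.1
grasp_force: 4.9
```

Request:
jog_arm:
  plan:
    - [0, [0.01, 0, 0], [0, 0, 0]]
    - [0, [0.01, 0, 0], [0, 0, 0]]

```text
clock: 6.12
position: [519.1, -268.9, 32.9]
ee_rot: [0.982, -0.19, -0.005, -0.001]
contact_force: [-8.7, 6.3, 7.4]
gripper_width: -0.2
grasp_force: 5.3
```

The drawer has reached its stop: the force rises with no advance. I'm backing off, rising and looking at the stage from above.

Request:
jog_arm:
  plan:
    - [0, [-0.4, 0, 0], [0, 0, 0]]
    - [0, [-0.4, 0, -0.6], [0, 0, 0]]
    - [0, [-0.4, 0, -1], [0, 0, 0]]

```text
clock: 6.5
position: [487.2, -256.1, 135.7]
ee_rot: [0.982, -0.189, 0.002, 0.001]
contact_force: [0.6, -0.8, -0.0]
gripper_width: 0.2
grasp_force: 0.0
```

Request:
jog_arm:
  plan:
    - [40, [0.3, 0, -1], [0, 0, 0]]
    - [40, [0.3, 0, -1], [0, 0, 0]]

```text
clock: 6.75
position: [516.1, -267.7, 237.3]
ee_rot: [0.982, -0.189, 0.003, 0.001]
contact_force: [0.3, -0.2, -0.8]
gripper_width: 35.7
grasp_force: 0.0
```

Request:
jog_arm:
  plan:
    - [85, [0.4, 0, -0.9], [0, 0, 0]]
    - [85, [0.4, 0, -0.9], [0, 0, 0]]
    - [85, [0.4, 0, -0.9], [0, 0, 0]]
    - [85, [0.4, 0, -0.9], [0, 0, 0]]

```text
clock: 7.25
position: [551.0, -281.5, 322.3]
ee_rot: [0.982, -0.19, -0.0, -0.0]
contact_force: [1.3, 0.5, -0.3]
gripper_width: 84.8
grasp_force: 0.0
```

Run:
```python
from h import *
d=snap('wrist','w4');s=d['state'];print(s['clock'],s['position'],s['ee_rot'],s['contact_force'])
W=cloud(d)
m=(W[...,0]>440)&(W[...,0]<760)&(W[...,1]<-180)&(W[...,1]>-450)
for lo,hi in((38,46),(52,56),(97,102)):
    mm=m&(W[...,2]>lo)&(W[...,2]<hi);q=W[mm]; v,u=np.nonzero(mm)
    if len(q): print(lo,len(q),q.mean(0),cv2.minAreaRect(q[:,:2].astype(np.float32)),u.mean(),v.mean())
# plate plane by RANSAC
c=np.array([612.7,-305]); mm=(np.hypot(W[...,0]-c[0],W[...,1]-c[1])<55)&(W[...,2]>75)&(W[...,2]<140)
idx=np.argwhere(mm);q=W[mm];rng=np.random.default_rng(0);best=0
for _ in range(400):
    a,b,e=q[rng.choice(len(q),3,False)];n=np.cross(b-a,e-a);L=np.linalg.norm(n)
    if L<1: continue
    n/=L; n*=np.sign(n[2]); inl=abs((q-a)@n)<1.2
    if n[2]>.75 and n[2]<.98 and inl.sum()>best: best=inl.sum();I=inl
p=q[I];cc=p.mean(0);n=np.linalg.svd(p-cc,full_matrices=False)[2][2];n*=np.sign(n[2])
print(len(q),best,cc,n,'tilt',np.arccos(n[2]),'az',np.degrees(np.arctan2(n[1],n[0])))
ux=np.array([0,0,1])-n*n[2];ux/=np.linalg.norm(ux);uy=np.cross(n,ux)
xy=np.stack([(p-cc)@ux,(p-cc)@uy],1).astype(np.float32)
r=cv2.minAreaRect(xy);print(r,'pct',np.percentile(xy,[.5,99.5],0)); print('centre',cc+ux*r[0][0]+uy*r[0][1],'ux',ux,'uy',uy)
```

```text
7.25 [ 551.02205228 -281.46475934  322.31573331] [ 9.81849597e-01 -1.89660618e-01 -4.03739534e-04 -2.33947916e-04] [ 1.31203684  0.49174021 -0.29609042]
38 300 [ 536.29497282 -274.57516927   43.70116616] ((537.702392578125, -272.4417724609375), (101.58145904541016, 14.077075958251953), 69.51055908203125) 317.2366666666667 174.4
52 3659 [ 621.26191349 -307.22505282   53.74680058] ((614.6360473632812, -304.57281494140625), (120.79629516601562, 149.07040405273438), 69.34327697753906) 316.23613009018857 110.55971576933588
97 1200 [ 615.44865279 -307.85279941   99.01411569] ((611.1148681640625, -312.6048889160156), (68.04822540283203, 106.64315032958984), 68.20188903808594) 318.2525 115.505
5135 2934 [ 617.06013665 -299.74327199  101.29371111] [0.09555867 0.2686705  0.95848041] tilt 0.28917165671467515 az 70.42093368354855
((-1.42681884765625, -4.040477752685547), (99.40931701660156, 84.04280090332031), 88.8282241821289) pct [[-42.54036898 -32.01556589]
 [ 39.86521582  30.85646897]]
centre [ 613.71156494 -297.10077368  100.88684177] ux [-0.32119384 -0.90306103  0.28515837] uy [ 9.42179951e-01 -3.35107356e-01 -1.38777878e-17]
```

View pics/w4.png

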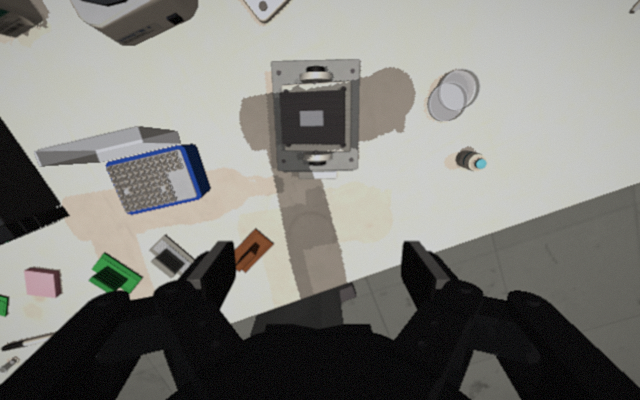

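The picture shows the stage plate at (313,118) and the lip flush at (317,174). Measured: stage face centre (616.9, −298.5, 101.0), tilt 0.289, azimuth 69.5°, and it agrees with the reader geometry. The drawer is shut, with the lip 90.4 mm from the origin. I'm going to the carrier and turning to tool yaw −157.7° so that the later placing stays within joint range.

Request:
jog_arm:
  plan:
    - [85, [-0.59, -0.875, 0.41], [0, 0, 0]]
    - [85, [-0.59, -0.875, 0.41], [0, 0, 0]]

```text
clock: 7.55
position: [527.6, -177.2, 280.1]
ee_rot: [0.982, -0.19, -0.001, 0.0]
contact_force: [1.2, 1.0, 0.6]
gripper_width: 84.8
grasp_force: 0.0
```

Request:
jog_arm:
  plan:
    - [85, [-0.59, -0.875, 0.41], [0, 0, 0]]
    - [85, [-0.59, -0.875, 0.41], [0, 0, 0]]

```text
clock: 7.8
position: [505.0, -73.7, 239.4]
ee_rot: [0.982, -0.189, -0.001, 0.0]
contact_force: [1.1, 0.8, 0.1]
gripper_width: 84.8
grasp_force: 0.0
```

Request:
jog_arm:
  plan:
    - [85, [-0.59, -0.875, 0.41], [0, 0, 0]]
    - [85, [-0.59, -0.875, 0.41], [0, 0, 0]]

```text
clock: 8.05
position: [482.9, 29.3, 198.6]
ee_rot: [0.982, -0.189, -0.001, 0.0]
contact_force: [-0.1, 0.5, 0.9]
gripper_width: 85.1
grasp_force: 0.0
```

Request:
jog_arm:
  plan:
    - [85, [0, 0, 0], [0, 0, 0.755]]
    - [85, [0, 0, 0], [0, 0, 0.755]]
    - [85, [0, 0, 0], [0, 0, 0.755]]
    - [85, [0, 0, 0], [0, 0, 0.755]]
    - [85, [0, 0, 0], [0, 0, 0.755]]

```text
clock: 8.68
position: [483.7, 27.6, 199.2]
ee_rot: [0.833, -0.554, -0.001, 0.001]
contact_force: [-0.5, 0.0, -0.2]
gripper_width: 84.7
grasp_force: 0.0
```

Request:
jog_arm:
  plan:
    - [85, [0, 0, 0], [0, 0, 0.755]]
    - [85, [0, 0, 0], [0, 0, 0.755]]
    - [85, [0, 0, 0], [0, 0, 0.755]]
    - [85, [0, 0, 0], [0, 0, 0.755]]
    - [85, [0, 0, 0], [0, 0, 0.755]]

```text
clock: 9.3
position: [483.7, 27.6, 199.2]
ee_rot: [-0.555, 0.832, 0.0, -0.001]
contact_force: [0.1, 0.2, 0.2]
gripper_width: 84.8
grasp_force: 0.0
```

Request:
jog_arm:
  plan:
    - [85, [0, 0, 0], [0, 0, 0.755]]
    - [85, [0, 0, 0], [0, 0, 0.755]]
    - [85, [0, 0, 0], [0, 0, 0.755]]
    - [85, [0, 0, 0], [0, 0, 0.755]]
    - [85, [0, 0, 0], [0, 0, 0.755]]
    - [85, [0, 0, 0], [0, 0, 0.755]]

```text
clock: 10.05
position: [483.8, 27.6, 199.5]
ee_rot: [-0.193, 0.981, -0.0, -0.001]
contact_force: [-1.1, 0.2, -0.1]
gripper_width: 85.0
grasp_force: 0.0
```

```bash
cat >> h.py <<'E'
def go(P,Rm,s=None):
    "jog numbers from present pose to TCP P (mm), rotation matrix Rm"
    s=s or read_state(); A=R.from_quat(s['ee_rot']).as_matrix()
    print(s['clock'],s['position'].round(1),'shift',(A.T@(np.array(P)-s['position'])/100).round(3),'turn',(R.from_matrix(A.T@Rm).as_rotvec()/np.radians(60)).round(3))
def down(y):
    c,s=np.cos(np.radians(y)),np.sin(np.radians(y)); return np.array([[c,s,0],[s,-c,0],[0,0,-1]])
E
python3 - <<'E'
from h import *
d=snap('wrist','w5');s=d['state'];print(s['joints'])
W=cloud(d);c=np.array([484.6,28.2])
m=(np.hypot(W[...,0]-c[0],W[...,1]-c[1])<60)&(W[...,2]>2)
for lo,hi in((3,9),(36,50)):
    q=W[m&(W[...,2]>lo)&(W[...,2]<hi)]
    if len(q): print(lo,len(q),q.mean(0),cv2.minAreaRect(q[:,:2].astype(np.float32)))
go([484.6,28.2,11],down(-157.7),s)
E
```

```text
[ 3.93073568e-01  1.74370863e-01 -3.73661331e-01 -2.44689323e-05
 -1.02445802e+00 -1.57498818e+00]
3 1803 [480.96347963  25.62983681   4.84049098] ((483.95306396484375, 27.194263458251953), (79.89813232421875, 43.863643646240234), 21.28997230529785)
36 444 [483.21306816  26.77539347  42.09165313] ((483.5907897949219, 26.79270362854004), (42.860416412353516, 12.463294982910156), 22.055015563964844)
10.05 [483.8  27.6 199.5] shift [-0.012  0.002  1.885] turn [ 0.    -0.002 -0.   ]
```

Request:
jog_arm:
  plan:
    - [85, [0, 0, 0.94], [0, 0, 0]]
    - [85, [0, 0, 0.94], [0, 0, 0]]

```text
clock: 10.35
position: [482.8, 27.4, 103.8]
ee_rot: [-0.193, 0.981, -0.0, -0.002]
contact_force: [0.2, 0.4, -0.6]
gripper_width: 84.8
grasp_force: 0.0
```

Request:
jog_arm:
  plan:
    - [85, [0, 0, 0.5], [0, 0, 0]]
    - [85, [0, 0, 0.8], [0, 0, 0]]
    - [85, [0, 0, 0.94], [0, 0, 0]]
    - [85, [0, 0, 0.94], [0, 0, 0]]

```text
clock: 10.85
position: [484.4, 27.8, 11.8]
ee_rot: [-0.193, 0.981, -0.0, -0.001]
contact_force: [-0.4, 0.3, 0.2]
gripper_width: 85.3
grasp_force: 0.0
```

Request:
jog_arm:
  plan:
    - [30, [0, 0, 0], [0, 0, 0]]
    - [30, [0, 0, 0], [0, 0, 0]]
    - [30, [0, 0, 0], [0, 0, 0]]
    - [8, [0, 0, 0], [0, 0, 0]]
    - [8, [0, 0, 0], [0, 0, 0]]
    - [8, [0, 0, 0], [0, 0, 0]]
    - [8, [0, 0, 0], [0, 0, 0]]
    - [8, [0, 0, 0], [0, 0, 0]]

```text
clock: 11.85
position: [485.1, 28.1, 12.8]
ee_rot: [-0.193, 0.981, 0.0, 0.0]
contact_force: [-1.4, 0.6, 4.8]
gripper_width: 10.9
grasp_force: 58.9
```

Request:
jog_arm:
  plan:
    - [8, [0, 0, -0.15], [0, 0, 0]]
    - [8, [0, 0, -0.4], [0, 0, 0]]
    - [8, [0, 0, -0.7], [0, 0, 0]]
    - [8, [0, 0, -1], [0, 0, 0]]

```text
clock: 12.35
position: [484.1, 27.8, 112.7]
ee_rot: [-0.193, 0.981, -0.0, -0.001]
contact_force: [0.5, -0.2, -0.8]
gripper_width: 11.1
grasp_force: 58.3
```

Request:
jog_arm:
  plan:
    - [8, [0, 0, -0.4], [0, 0, 0]]
    - [8, [0, 0, -0.8], [0, 0, 0]]
    - [8, [0, 0, -0.8], [0, 0, 0]]
    - [8, [0, 0, -0.8], [0, 0, 0]]

```text
clock: 12.85
position: [483.8, 27.8, 191.3]
ee_rot: [-0.193, 0.981, 0.0, -0.001]
contact_force: [-0.4, -0.5, -1.2]
gripper_width: 11.3
grasp_force: 58.3
```

```bash
cat >> h.py <<'E'
def tgt(so, F=(616.9,-298.5,101.0), t=.289, az=69.5, h=12.8):
    a=np.radians(az);n=np.array([np.sin(t)*np.cos(a),np.sin(t)*np.sin(a),np.cos(t)])
    ux=np.array([0,0,1])-n*n[2];ux/=np.linalg.norm(ux)
    return np.array(F)+n*(h+so), np.stack([ux,np.cross(-n,ux),-n],1)
E
python3 - <<'E'
from h import *
d=snap('wrist','w6');s=d['state'];print(s['clock'],s['position'],s['ee_rot'],s['joints'],s['grasp_force'])
T=np.linalg.inv(np.array(d['extrinsics']));W=cloud(d)
A=R.from_quat(s['ee_rot']).as_matrix();L=(W-s['position'])@A
m=(abs(L[...,0])<60)&(abs(L[...,1])<40)&(L[...,2]>-5)&(L[...,2]<20)
q=L[m]; print(len(q),np.nanpercentile(q,[1,50,99],0).round(1))
P,Rm=tgt(60);print(P)
g=R.from_matrix(A.T@down(-110.5)).as_rotvec()/np.radians(60);print('yaw turn',g)
go([*P[:2],200],down(-110.5),s); 
B=down(-110.5);print('tilt',R.from_matrix(B.T@Rm).as_rotvec()/np.radians(60))
E
```

```text
12.85 [483.78122281  27.80896893 191.33290706] [-1.92693325e-01  9.81258547e-01  1.83671251e-04 -9.54958498e-04] [ 3.92999285e-01  1.82675897e-01 -3.85449145e-01 -8.74332214e-04
 -1.00447099e+00 -1.57551330e+00] 58.3438378572464
4527 [[  0.9 -21.8  -3.2]
 [ 25.4  -0.1   7.9]
 [ 40.7  21.3  11.7]]
[ 624.16594566 -279.06634557  170.78093658]
yaw turn [ 0.00136624 -0.00133619 -0.78799939]
12.85 [483.8  27.8 191.3] shift [-0.139 -3.372 -0.089] turn [ 0.001 -0.001 -0.788]
tilt [-1.38176031e-17  2.75974671e-01  1.11291393e-16]
```

Request:
jog_arm:
  plan:
    - [8, [-0.035, -0.4, -0.02], [0, 0, 0]]
    - [8, [-0.035, -0.843, -0.02], [0, 0, 0]]
    - [8, [-0.035, -0.843, -0.02], [0, 0, 0]]

```text
clock: 13.28
position: [519.6, -50.7, 192.2]
ee_rot: [-0.191, 0.982, 0.0, -0.002]
contact_force: [-0.3, 0.6, -0.9]
gripper_width: 11.0
grasp_force: 58.7
```

Request:
jog_arm:
  plan:
    - [8, [-0.035, -0.4, -0.02], [0, 0, 0]]
    - [8, [-0.035, -0.843, -0.02], [0, 0, 0]]
    - [8, [-0.035, -0.843, -0.02], [0, 0, 0]]

```text
clock: 13.65
position: [554.8, -126.8, 194.4]
ee_rot: [-0.191, 0.981, 0.0, -0.002]
contact_force: [1.0, -0.2, -0.5]
gripper_width: 10.9
grasp_force: 58.8
```

Request:
jog_arm:
  plan:
    - [8, [-0.035, -0.4, -0.02], [0, 0, 0]]
    - [8, [-0.035, -0.843, -0.02], [0, 0, 0]]
    - [8, [-0.035, -0.843, -0.02], [0, 0, 0]]

```text
clock: 14.02
position: [590.0, -202.8, 196.5]
ee_rot: [-0.192, 0.981, 0.001, -0.001]
contact_force: [0.0, 0.3, -0.9]
gripper_width: 11.3
grasp_force: 58.9
```

Request:
jog_arm:
  plan:
    - [8, [-0.035, -0.4, -0.02], [0, 0, 0]]
    - [8, [-0.035, -0.843, -0.02], [0, 0, 0]]
    - [8, [-0.035, -0.843, -0.02], [0, 0, 0]]

```text
clock: 14.4
position: [625.2, -279.0, 198.5]
ee_rot: [-0.192, 0.981, 0.001, -0.001]
contact_force: [-0.5, 0.5, -0.6]
gripper_width: 11.2
grasp_force: 59.0
```

Request:
jog_arm:
  plan:
    - [8, [0, 0, 0], [0, 0, -0.16]]
    - [8, [0, 0, 0], [0, 0, -0.32]]
    - [8, [0, 0, 0], [0, 0, -0.48]]
    - [8, [0, 0, 0], [0, 0, -0.64]]
    - [8, [0, 0, 0], [0, 0, -0.788]]
    - [8, [0, 0, 0], [0, 0, -0.788]]
    - [8, [0, 0, 0], [0, 0, -0.788]]

```text
clock: 15.28
position: [625.1, -277.5, 200.2]
ee_rot: [-0.57, 0.822, 0.0, -0.0]
contact_force: [0.7, 0.5, -0.8]
gripper_width: 10.8
grasp_force: 58.9
```

Request:
jog_arm:
  plan:
    - [8, [0, 0, 0], [0, 0.14, 0]]
    - [8, [0, 0, 0], [0, 0.276, 0]]
    - [8, [0, 0, 0], [0, 0.276, 0]]
    - [8, [0, 0, 0], [0, 0.276, 0]]

```text
clock: 15.78
position: [625.4, -278.5, 200.4]
ee_rot: [-0.564, 0.813, -0.082, -0.118]
contact_force: [0.5, -1.1, -0.9]
gripper_width: 11.4
grasp_force: 58.9
```

Run:
```python
from h import *
print(read_state()['joints'],read_state()['grasp_force'])
go(*tgt(60)); go(*tgt(15))
```

```text
[-0.07082692  0.51270694 -0.00380125  0.30197913 -1.15492581 -0.42403854] 58.88821363449097
15.775 [ 625.4 -278.5  200.4] shift [-0.075  0.01   0.287] turn [-0.     0.001 -0.   ]
15.775 [ 625.4 -278.5  200.4] shift [-0.074  0.01   0.737] turn [-0.     0.001 -0.   ]
```

Request:
jog_arm:
  plan:
    - [8, [-0.04, 0, 0.35], [0, 0, 0]]
    - [8, [-0.074, 0.01, 0.65], [0, 0, 0]]
    - [8, [-0.074, 0.01, 0.737], [0, 0, 0]]
    - [8, [-0.074, 0.01, 0.737], [0, 0, 0]]
    - [8, [-0.074, 0.01, 0.737], [0, 0, 0]]

```text
clock: 16.4
position: [620.6, -291.9, 129.4]
ee_rot: [-0.564, 0.813, -0.083, -0.117]
contact_force: [1.5, 0.5, 0.0]
gripper_width: 10.8
grasp_force: 58.9
```

Run:
```python
from h import *
d=snap('wrist','w7');s=d['state']
W=cloud(d);A=R.from_quat(s['ee_rot']).as_matrix();L=(W-s['position'])@A
m=(abs(L[...,0])<50)&(abs(L[...,1])<36)
for lo,hi in((4,11),(22,34)):
    q=L[m&(L[...,2]>lo)&(L[...,2]<hi)]; c=q.mean(0)
    n=np.linalg.svd(q-c,full_matrices=False)[2][2]
    print(lo,len(q),c.round(1),'n',(n*np.sign(n[2])).round(3),np.percentile(q,[1,50,99],0).round(1))
go(*tgt(15),s); print(s['contact_force'],s['grasp_force'])
```

```text
4 4314 [24.4 -0.5  7.9] n [ 0.002 -0.     1.   ] [[  1.  -22.    6. ]
 [ 25.7  -0.3   7.9]
 [ 40.6  21.    9.7]]
22 2549 [17.4  6.4 29.5] n [-0.004  0.005  1.   ] [[-25.3 -30.4  28.1]
 [ 21.   23.9  29.5]
 [ 41.2  33.   31.4]]
16.4 [ 620.6 -291.9  129.4] shift [-0.009  0.012  0.015] turn [-0.003  0.001 -0.001]
[1.51070795 0.46852831 0.01793844] 58.88826549053192
```

View pics/w7.png

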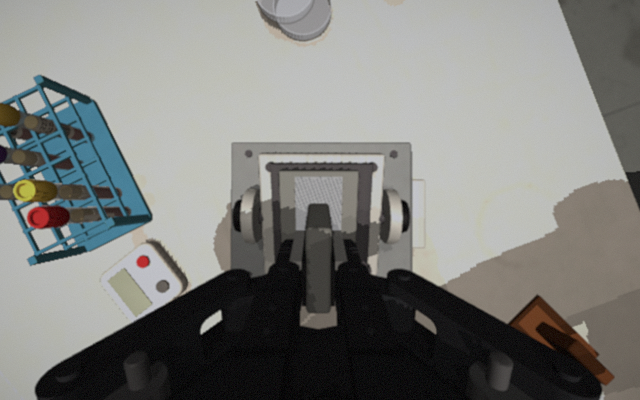

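The picture shows the held carrier at (318,195), square over the plate. The clouds put it parallel within 0.006 rad, centred within about 2 mm, with a 16.6 mm gap. I'm lowering it.

Request:
jog_arm:
  plan:
    - [8, [0, 0.015, 0.05], [0, 0, 0]]
    - [8, [0, 0.015, 0.1], [0, 0, 0]]
    - [8, [0, 0.015, 0.13], [0, 0, 0]]
    - [8, [0, 0.015, 0.15], [0, 0, 0]]
    - [8, [0, 0.015, 0.15], [0, 0, 0]]
    - [8, [0, 0.015, 0.15], [0, 0, 0]]

```text
clock: 17.2
position: [616.7, -295.0, 113.4]
ee_rot: [-0.564, 0.813, -0.082, -0.118]
contact_force: [-1.7, 0.5, 1.3]
gripper_width: 11.1
grasp_force: 59.1
```

Request:
jog_arm:
  plan:
    - [8, [0, 0, 0.01], [0, 0, 0]]
    - [8, [0, 0, 0.02], [0, 0, 0]]
    - [8, [0, 0, 0.02], [0, 0, 0]]
    - [8, [0, 0, 0.02], [0, 0, 0]]

```text
clock: 17.7
position: [616.6, -295.5, 111.5]
ee_rot: [-0.564, 0.813, -0.082, -0.118]
contact_force: [-0.9, 1.3, 1.9]
gripper_width: 11.1
grasp_force: 59.3
```

Request:
jog_arm:
  plan:
    - [8, [0, 0, 0.01], [0, 0, 0]]
    - [8, [0, 0, 0.02], [0, 0, 0]]
    - [8, [0, 0, 0.02], [0, 0, 0]]
    - [8, [0, 0, 0.02], [0, 0, 0]]

```text
clock: 18.2
position: [616.4, -296.1, 109.6]
ee_rot: [-0.564, 0.813, -0.082, -0.118]
contact_force: [-1.0, 1.2, 3.8]
gripper_width: 11.2
grasp_force: 59.6
```

```bash
cat > m.py <<'E'
from h import *
import sys
d=snap('wrist',sys.argv[1]);s=d['state']
W=cloud(d);A=R.from_quat(s['ee_rot']).as_matrix();L=(W-s['position'])@A
m=(abs(L[...,0])<50)&(abs(L[...,1])<36)
for lo,hi in((4,10.3),(11,20)):
    q=L[m&(L[...,2]>lo)&(L[...,2]<hi)]; c=q.mean(0)
    n=np.linalg.svd(q-c,full_matrices=False)[2][2]
    print(lo,len(q),c.round(1),'n',(n*np.sign(n[2])).round(3),np.percentile(q,[1,50,99],0).round(1))
n=tgt(0)[1][:,2]*-1
print('along n vs free contact',(s['position']-tgt(0)[0])@n,'Fn',s['contact_force']@n,s['contact_force'],s['grasp_force'],s['clock'])
go(*tgt(0),s)
E
python3 m.py w8
```

```text
4 4307 [24.4 -0.5  7.9] n [-0.001  0.     1.   ] [[  0.9 -22.    6.2]
 [ 25.7  -0.3   7.9]
 [ 40.6  21.1   9.7]]
11 3328 [17.6 -2.7 13.5] n [-0.024 -0.002  1.   ] [[-18.6 -33.4  11.8]
 [ 19.3 -17.3  13.3]
 [ 41.6  33.2  19.3]]
along n vs free contact -3.9693543411118477 Fn 3.8308841215500116 [-1.047893    1.17737364  3.7778459 ] 59.5524126291275 18.2
18.2 [ 616.4 -296.1  109.6] shift [-0.004 -0.013 -0.04 ] turn [-0.001 -0.     0.   ]
```

Request:
jog_arm:
  plan:
    - [8, [0, 0, 0], [0, 0, 0]]
    - [8, [0, 0, 0], [0, 0, 0]]
    - [8, [0, 0, 0], [0, 0, 0]]
    - [8, [0, 0, 0], [0, 0, 0]]

```text
clock: 18.75
position: [616.4, -296.1, 109.4]
ee_rot: [-0.564, 0.813, -0.082, -0.118]
contact_force: [-0.4, 1.2, 4.0]
gripper_width: 11.1
grasp_force: 59.6
```

```bash
python3 m.py w9; python3 -c "
from bench import *
print(job_done())"
```

```text
4 4294 [24.4 -0.5  7.9] n [-0.  0.  1.] [[  1.1 -22.    6.2]
 [ 25.7  -0.3   7.9]
 [ 40.6  21.    9.7]]
11 3337 [17.6 -2.8 13.5] n [-0.023 -0.001  1.   ] [[-18.5 -33.4  11.8]
 [ 19.3 -17.3  13.2]
 [ 41.6  33.   18.9]]
along n vs free contact -4.14689483338365 Fn 4.160816156877869 [-0.42196379  1.24356591  4.03844325] 59.563613533973694 18.75
18.75 [ 616.4 -296.1  109.4] shift [-0.004 -0.013 -0.041] turn [-0.  0.  0.]
the job is handed in; nothing more can be done
None
```

I handed the job in at about 18.8 s (the verdict isn't shown): the drawer is shut, and the grey carrier is still gripped, flush and centred to about 2 mm on the plate, pressing it in about 4 mm with roughly 4 N.

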